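# Dry-clamp hardwood strips in a ratchet bench clamp with a press-and-turn release

## Task

Dry-clamp all the short square hardwood strips in the bench clamp: let the clamp spring fully open with its press-and-turn knob, lay every strip flat across the bed between the jaws, side by side and squarely lined up with the jaws, then set the knob back to hold and pump the ratchet lever until the strips are held tight, with the sprung pressure plate plainly squeezed back. Close the jaw with the lever only, never by pushing on the jaw, leave the knob popped up at hold, and do not disturb the roll of tape.

Things in the scene. Friction and masses are not known exactly. Their poses are not given: they have to be found in the camera images.
- press: Bench clamp, screwed down: plywood bed 104 x 340 mm, work face at z = 18 mm. Origin on the bench under the bed; x to the far side, y along the bed from the grey ratchet head (y -170 to -70 mm, x +-35, top at z = 56) to the fixed jaw, z up. Both jaws are 52 mm wide (x +-26), top at z = 48 mm. A toothed bar stands out behind the head, to y = -262 mm when open.
- fixed_jaw_face (a point): Middle of the fixed jaw's clamping face, at clamp x = 0, y = +134 mm, z = 30 mm (the height of the middle of a strip that lies on the bed). The jaw block behind it is 22 mm thick. Strips go between this face and the pressure plate.
- plate_face (a point): Middle of the clamping face of the sprung pressure plate (8 mm thick, 52 mm wide, top at z = 47 mm) on the moving jaw, at clamp x = 0, z = 30 mm; 125 mm from the fixed jaw's face when the clamp is fully open. It moves with the jaw.
- jaw: The moving jaw block with its pressure plate. Origin: the clamp's origin shifted along the clamp's y by the closing travel; the block covers y -65 to -22 mm of it, the plate +1 to +9 mm. More than 6 N from the fingers on it counts as pushing the jaw.
- travel (a joint): Closing travel of the moving jaw, m: 0 fully open, up to 0.105. A return spring (7 to 9 N) pulls it open. Knob at hold: a pawl keeps every tooth gained (pitch 12 mm). Knob at release: the jaw springs back to 0 by itself. It starts partly closed, with little room for strips.
- plate (a joint): How far the sprung pressure plate is pushed back into the moving jaw, m: 0 free, 0.020 fully in; 3 N to start, then 1.5 N per mm. The first tooth that squeezes the strips pushes it back 4 to 6 mm, the next would be 16 to 18 mm.
- knob (a joint): Turn of the knob, rad: 0 hold (start; its white line points to a white dot), 1.2 release (to a ring); positive is anticlockwise from above. While up it is locked at either end with some play (may read 0 to 0.15, or 1.0 to 1.2). Press it down at least 6.5 mm and keep it down to turn it; let go at the other end, it pops up and locks there; let go half-way, it stays down.
- knob_press (a joint): How far the knob is pressed down, m: 0 up, 0.008 fully down. The spring takes 4 N to start and 9 N fully down.
- knob_grip (a point): On the knob's axis at mid-height of its grip, 80 mm above the bench when up; clamp x = 0, y = -93 mm. Black knob: a grip bar 34 mm long, 13 mm wide, from 69 to 91 mm above the bench, on a round skirt of 35 mm diameter whose top is at 69 mm. The bar runs along the clamp's x axis turned by (-0.6 + knob angle) rad about z.
- lever (a joint): Swing of the ratchet lever, rad: 0 handle nearest the robot, 0.8 farthest; positive is anticlockwise from above. It starts at 0 to 0.25 and stays where it is left; about 1.5 N at the handle moves it, 5 N when clamping. Knob at hold: each stroke from below 0.05 to above 0.75 closes the jaw by one 12 mm tooth; the swing back is idle.
- lever_grip (a point): On the axis of the lever's upright black handle (post of 18 mm diameter, from 66 to 108 mm above the bench), 90 mm above the bench. It moves on a level arc of 105 mm radius about point lever_pivot; the lever points along the clamp's -y at a swing of 0.4. The flat lever arm lies 59 to 66 mm above the bench.
- lever_pivot (a point): Pivot axis of the lever (vertical), at clamp x = 0, y = -150 mm, 90 mm above the bench.
- strip1: A short square hardwood strip, 56 x 24 x 24 mm, plain brown wood, one of 2 to 4 lying to the left of the clamp. Origin at its very centre, x along the 56 mm; any long side may be down. It goes in with its length along the clamp's x; it overhangs the 52 mm jaws, so it can be set down held by its two ends.
- strip2: A short square hardwood strip, 56 x 24 x 24 mm, plain brown wood, one of 2 to 4 lying to the left of the clamp. Origin at its very centre, x along the 56 mm; any long side may be down. It goes in with its length along the clamp's x; it overhangs the 52 mm jaws, so it can be set down held by its two ends.
- strip3: A short square hardwood strip, 56 x 24 x 24 mm, plain brown wood, one of 2 to 4 lying to the left of the clamp. Origin at its very centre, x along the 56 mm; any long side may be down. It goes in with its length along the clamp's x; it overhangs the 52 mm jaws, so it can be set down held by its two ends.
- strip4: A short square hardwood strip, 56 x 24 x 24 mm, plain brown wood, one of 2 to 4 lying to the left of the clamp. Origin at its very centre, x along the 56 mm; any long side may be down. It goes in with its length along the clamp's x; it overhangs the 52 mm jaws, so it can be set down held by its two ends.
- tape_roll: Roll of paper tape lying flat, 74 mm across and 37 mm high, on the bench on the robot's side of the lever; leave it alone. Origin under its middle.
Mind the look-alikes: they are no part of the job. What is shaped like the strip2 but green or white is not meant.

How it is judged:
On the way, in this order (a step that is already met when the one before it is completed fails the run):
1. the knob has been turned to release and has popped up, and the jaw has sprung fully open (value of joint knob above 0.9 rad and value of joint knob_press below 0.0015 m and value of joint travel below 0.004 m), for 0.2 s.
2. every strip present lies flat across the bed between the jaws (x of strip1 in the frame of press between -0.02 and 0.02 m and y of strip1 in the frame of press between 0 and 0.136 m and z of strip1 in the frame of press between 0.025 and 0.035 m and angle between the x axis of each of strip1, strip2, strip3, strip4 and the x axis of press, either way round below 0.35 rad and x of strip2 in the frame of press between -0.02 and 0.02 m and y of strip2 in the frame of press between 0 and 0.136 m and z of strip2 in the frame of press between 0.025 and 0.035 m and x of strip3 in the frame of press between -0.02 and 0.02 m and y of strip3 in the frame of press between 0 and 0.136 m and z of strip3 in the frame of press between 0.025 and 0.035 m and x of strip4 in the frame of press between -0.02 and 0.02 m and y of strip4 in the frame of press between 0 and 0.136 m and z of strip4 in the frame of press between 0.025 and 0.035 m), for 0.2 s.
At the end, for the whole second after the job is handed in: Knob at hold (within 0.2 rad) and up (within 1.5 mm); plate squeezed back over 2.5 mm; every strip present flat on the bed (height within 4 mm) between the jaws, its middle within 13 mm of the jaws' middle line, square to the clamp within 0.1 rad (value of joint knob below 0.2 rad and value of joint knob_press below 0.0015 m and value of joint plate above 0.0025 m and x of strip1 in the frame of press between -0.013 and 0.013 m and y of strip1 in the frame of press between 0 and 0.136 m and z of strip1 in the frame of press between 0.026 and 0.034 m and angle between the x axis of each of strip1, strip2, strip3, strip4 and the x axis of press, either way round below 0.1 rad and x of strip2 in the frame of press between -0.013 and 0.013 m and y of strip2 in the frame of press between 0 and 0.136 m and z of strip2 in the frame of press between 0.026 and 0.034 m and x of strip3 in the frame of press between -0.013 and 0.013 m and y of strip3 in the frame of press between 0 and 0.136 m and z of strip3 in the frame of press between 0.026 and 0.034 m and x of strip4 in the frame of press between -0.013 and 0.013 m and y of strip4 in the frame of press between 0 and 0.136 m and z of strip4 in the frame of press between 0.026 and 0.034 m); the robot touches nothing.
It fails at once if the fingers push the moving jaw or its plate with more than 6 N (contact force between the fingers and jaw above 6 N).
It fails at once if the tape roll is moved by more than 4 cm (distance of tape_roll from where it was at the start of the episode above 0.04 m).
Of strip1, strip2, strip3, strip4 only 2 to 4 are there at a start; the rules pass over those that are not, and their reading is None.
At some moment in a run one of strip1, strip2, strip3, strip4 may be knocked a few centimetres aside while the robot is not near it.
Once in a run the grip may slacken for a moment while it holds something.
It also fails if it takes over 210 s, if anything falls off the work surface, if the arm or the gripper's body presses on something with over 40 N, if the wrist force passes 120 N, or if a joint passes its speed limit or range.

## Robot

A 6-joint arm with a two-finger parallel gripper is mounted at the origin on the work surface; the furniture and walls round the work are solid. World frame = base frame: x ahead of the robot, y to its left, z up, the work surface at z = 0. Lengths are in m, angles in rad, forces in N, time in s.
With the tool pointing down it reaches from about 0.225 to 0.875 m from the base axis. Payload 3.4 kg.
Tool frame: the origin (TCP) lies between the finger pads; the fingertips stand 11 mm ahead of it and the grasp point (between the pads) lies 8 mm behind it; z points along the fingers, y is the line along which they close (so a half turn about z gives the same grasp; the last joint's range is limited). The gripper opens to 85 mm and grips with 20 to 120 N. Pads are 22 mm wide; open, the fingers measure 114 mm over their backs; the gripper's body (76 mm by 85 mm) begins 54 mm behind the grasp point. The pads swing forward as they close: fully open they stand 13 mm farther back than shut.
Start: joints at [-1.407, 0.276, 1.505, -0, 1.361, -0.121], TCP at [0.162, -0.552, 0.242] pointing down, gripper open.
Joint ranges: [-2.89, 2.89], [-0.75, 2.08], [0.22, 2.7], [-1.18, 4.32], [0.11, 2.71], [-2.7, 2.7]. Speed limits (rad/s): [2.57, 2.57, 3.14, 3.14, 3.14, 3.14].

## Interface

Orientations are given as a unit quaternion [w, x, y, z].
In Python, from rig import manip, imaging gives the robot as it stands. The module is installed in compiled form; this text tells all that it offers.
- The arm moves only by the tool jog_arm, never from a script. Its argument "deltas" is one flat list of numbers, 7 for each row, row after row: the turn, a rotation vector about the world's x, y, z in degrees, then the shift along the world's x, y, z in mm, then the opening, from 0 (shut) to 1 (fully open). In form: [ax, ay, az, tx, ty, tz, gripper, ax, ay, az, tx, ty, tz, gripper, ...]. A call has 1 to 20 rows; each row is the pose to reach, as a shift and turn from the pose commanded when the call began; what a row does not reach only later rows make up. A row lasts 1/10 s, in which the tool goes at most 50 mm and 8.59 degrees, less where a joint would pass 70% of its speed; a pose out of reach is approached as far as the arm can. A call with a gripper value outside its range is refused whole. The fingers move at their own pace and stop on an object; "grip_force" is the grip in N (left out, the last holds). Time passes only in rows, so rows that repeat a pose let the fingers close. It gives the time, the measured TCP pose, the force, the opening and the grip force at its end, in the units of the state.
- manip.get_state(): the state, without advancing time (a new reading comes with each control period).
- imaging.get_image(name): name is "side" or "top"; returns the picture (400x640x3 uint8, blue, green, red); there is no depth.
- imaging.calibration(name): a dict with "mtx" (3x3 intrinsics, pixels), "cam_to_world" (4x4, takes a point from camera to world coordinates). Camera axes: x right, y down, z forward; pixel columns grow to the right and rows downward; lengths in m; the calibration is good to about 2 mm. A picture is of the moment at which its call begins. calibration takes no time and is no camera call.
- manip.sign_off(): hands the job in; it is judged then, once.
The state is a dict: "clock": time; "qpos": joint angles; "qd": joint speeds; "effort": joint torques, N m; "position": TCP position; "ee_rot": TCP orientation; "contact_force": force on the tool from outside, world axes, zero at the start; "moment": the same for the moment, N m; "width": finger opening in m; "gripper_force": force on a finger pad.
Only numpy, scipy, OpenCV 4.12 (cv2) and the standard library are available. Lean on these libraries where they do the work, as an engineer would, in place of code of your own. Each camera call takes 0.05 s, during which the arm holds its last target. There are 200 camera calls.

## Working session

There is one attempt and no reset: what is moved stays moved. The work goes in short steps, Python scripts to look and compute and a tool call to move; the robot and the scene stay as the last step left them, time stands still between calls to the robot, and variables do not carry over. Pictures are saved under pics/ and viewed, at most 14 in all, crops included, and the job is handed in when it is done.

Besides the shell and the picture viewer there is one more tool, called after "Call:" by a JSON object that holds its "api" and its "payload", one argument or row to a line. jog_arm: Moves the arm, as the interface text tells. Its arguments: {"type":"object","properties":{"deltas":{"type":"array"},"grip_force":{"type":"number"}},"required":["deltas"]}

```bash
mkdir -p pics; cat > h.py <<'E'
import numpy as np, cv2
from rig import manip, imaging
def shot(name,fn):
    im=imaging.get_image(name); cv2.imwrite('pics/'+fn,im); return im
def ray(name,uv,z):
    c=imaging.calibration(name); T=np.array(c['cam_to_world']); K=np.array(c['mtx'])
    d=T[:3,:3]@np.linalg.solve(K,[uv[0],uv[1],1.]); o=T[:3,3]
    return o+d*(z-o[2])/d[2]
def proj(name,p):
    c=imaging.calibration(name); T=np.array(c['cam_to_world']); K=np.array(c['mtx'])
    q=K@(T[:3,:3].T@(np.array(p)-T[:3,3])); return q[:2]/q[2]
E
python3 - <<'E'
from h import *
for n in('top','side'):
    shot(n,n+'0.png'); c=imaging.calibration(n); print(np.round(c['mtx'],1).tolist(),np.round(c['cam_to_world'],3).tolist())
print(manip.get_state())
E
```

```text
[[488.4, 0.0, 330.1], [0.0, 488.4, 204.9], [0.0, 0.0, 1.0]] [[-0.012, -0.981, 0.192, 0.078], [-1.0, 0.012, -0.003, -0.033], [0.0, -0.192, -0.981, 1.471], [0.0, 0.0, 0.0, 1.0]]
[[461.5, 0.0, 326.4], [0.0, 461.5, 194.7], [0.0, 0.0, 1.0]] [[0.873, 0.303, -0.383, 0.798], [0.488, -0.55, 0.678, -0.822], [-0.006, -0.778, -0.628, 0.803], [0.0, 0.0, 0.0, 1.0]]
{'clock': 0.1, 'qpos': array([-1.40698547e+00,  2.76556530e-01,  1.50601213e+00, -9.39521891e-06,
        1.36070603e+00, -1.21014425e-01]), 'qd': array([ 2.57372031e-03, -1.57187332e-06, -9.49639741e-04, -1.65815504e-03,
        8.53400434e-04,  1.12285865e-03]), 'effort': array([ 1.77112452e-03, -4.17700660e+01, -2.46404260e+01, -2.14236111e-04,
        5.84075548e-03, -3.21942579e-06]), 'position': array([ 0.1614781 , -0.55138625,  0.24150984]), 'ee_rot': array([-8.40726704e-04,  9.89875958e-01,  1.41932664e-01, -2.25873420e-05]), 'contact_force': array([ 5.66104115e-02, -4.10144083e-01,  4.05873309e-04]), 'moment': array([0.01258472, 0.05114891, 0.01131412]), 'gripper_force': 0.0, 'width': 0.08554302781036839}
```

View pics/top0.png

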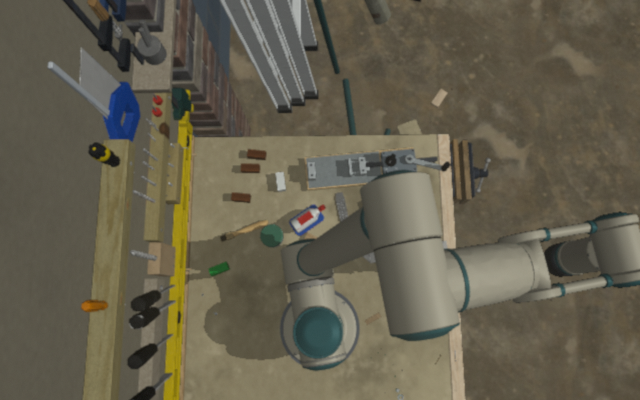

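View pics/side0.png

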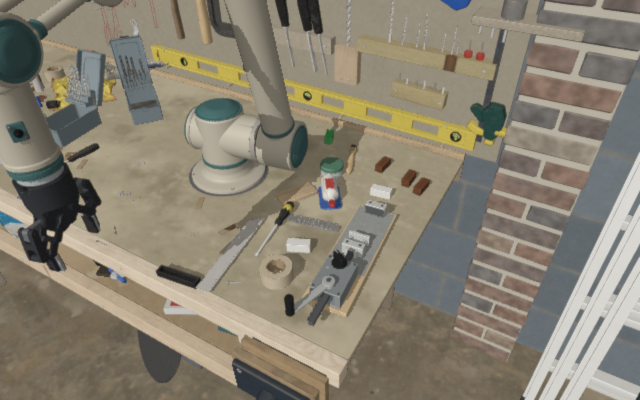

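The top view shows three brown strips at (256,154), (250,168) and (241,197), plus the clamp running from (310,170) to (446,166). The white and green blocks are look-alikes. In the side view the strips are at (383,163), (408,177) and (421,185), and the tape is at (276,272).

```bash
cat >> h.py <<'E'
def strips(im,zt=0.012,roi=(190,130,440,260)):
    x0,y0,x1,y1=roi; hsv=cv2.cvtColor(im,cv2.COLOR_BGR2HSV)
    m=((hsv[...,0]<12)|(hsv[...,0]>174))&(hsv[...,1]>110)&(hsv[...,2]>40)&(hsv[...,2]<150)
    m=m.astype(np.uint8); k=np.zeros_like(m); k[y0:y1,x0:x1]=1; m*=k
    out=[]
    for c in cv2.findContours(m,cv2.RETR_EXTERNAL,cv2.CHAIN_APPROX_NONE)[0]:
        a=cv2.contourArea(c)
        if a<50: continue
        P=np.array([ray('top',p[0],zt)[:2]*1000 for p in c],np.float32)
        r=cv2.minAreaRect(P); out.append((a,c.reshape(-1,2).mean(0).round(1).tolist(),np.round(r[0],1).tolist(),np.round(r[1],1).tolist(),round(r[2],1)))
    return out
E
python3 - <<'E'
from h import *
im=cv2.imread('pics/top0.png')
for s in strips(im,0.02): print(s)
cv2.imwrite('pics/c1.png',cv2.resize(im[135:205,295:460],None,fx=4.8,fy=4.8,interpolation=cv2.INTER_CUBIC))
s=cv2.imread('pics/side0.png')
cv2.imwrite('pics/c2.png',cv2.resize(s[185:330,250:410],None,fx=4,fy=4,interpolation=cv2.INTER_CUBIC))
E
```

```text
(74.5, [304.3, 217.3], [324.4, 41.0], [21.2, 40.9], 33.6)
```

View pics/c1.png

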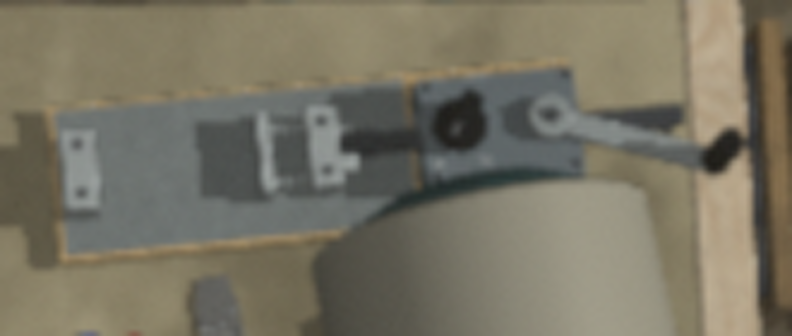

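View pics/c2.png

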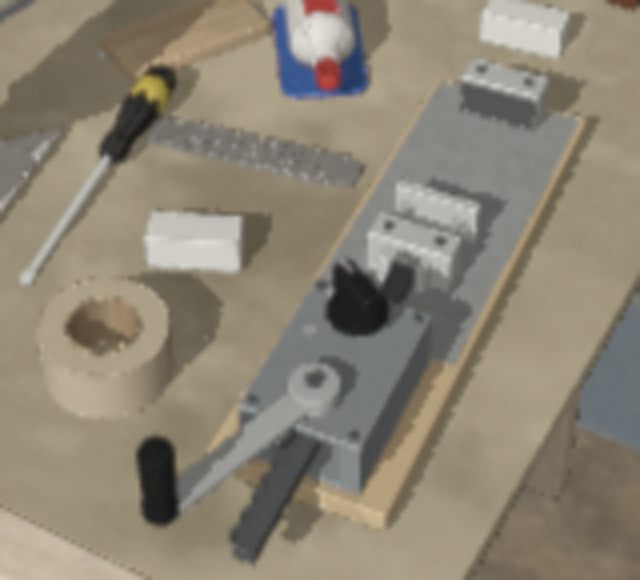

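Crops: knob at crop (460,122) in the top view and lever pivot at (550,115). Bed corners are at (50,110), (62,260) and (570,66). In the side crop the pivot is at (315,378), the handle top at (155,445), and the bed corners at (585,118) and (380,525).

```bash
cat > fit.py <<'E'
from h import *
from scipy.optimize import least_squares
T=[((50,110),(52,170,18)),((62,260),(-52,170,18)),((570,66),(52,-170,18)),((550,115),(0,-150,66)),((81,170),(0,145,48)),((460,124),(0,-93,80)),((567,76),(35,-170,56))]
S=[((315,378),(0,-150,66)),((505,78),(0,145,48)),((585,118),(52,170,18)),((380,525),(52,-170,18)),((355,312),(0,-93,69)),((357,490),(35,-170,56-38))]
obs=[('top',np.array(u)/4.8+(295,135)-.4,p) for u,p in T]+[('side',np.array(u)/4+(250,185)-.4,p) for u,p in S[:5]]
def w(v,p):
    c,s=np.cos(v[2]),np.sin(v[2]); x,y,z=np.array(p)/1000
    return np.array([v[0]+c*x-s*y,v[1]+s*x+c*y,z])
def res(v): return np.concatenate([proj(n,w(v,p))-u for n,u,p in obs])
r=least_squares(res,[.5,-.2,0.],loss='soft_l1'); v=r.x
print(v, np.round(res(v).reshape(-1,2),1).tolist())
np.save('clamp.npy',v)
for n,p in dict(knob=(0,-93,80),pivot=(0,-150,90),fixed=(0,134,30)).items(): print(n,w(v,p).round(4))
h=ray('side',np.array((155,445))/4+(250,185)-.4,.108);print('handle',h)
h2=ray('top',np.array((722,150))/4.8+(295,135)-.4,.095);print('handle',h2)
im=cv2.imread('pics/top0.png');hsv=cv2.cvtColor(im,cv2.COLOR_BGR2HSV)
for p in((256,154),(250,168),(241,197)): print(hsv[p[1],p[0]])
print('tape',ray('side',(276,267),.037))
E
python3 fit.py
```

```text
[ 0.47612055 -0.1270631   0.07641181] [[-2.4, -0.8], [-2.2, 0.7], [-1.4, -0.9], [0.8, 1.1], [0.3, -0.3], [1.2, -0.4], [2.0, -1.5], [-2.0, 2.8], [-0.6, 0.5], [1.1, -0.9], [0.7, -3.6], [-0.9, -0.4]]
knob [ 0.4832 -0.2198  0.08  ]
pivot [ 0.4876 -0.2766  0.09  ]
fixed [0.4659 0.0065 0.03  ]
handle [ 0.45917763 -0.3721312   0.108     ]
handle [ 0.45923922 -0.37279912  0.095     ]
[ 13 149  77]
[ 12 142  77]
[ 13 144  76]
tape [ 0.3570629  -0.27206748  0.037     ]
```

```bash
sed -i 's/<12)|/<18)|/; s/>110)/>125)/; s/<150)$/<125)/' h.py; python3 - <<'E'
from h import *
im=cv2.imread('pics/top0.png'); s=cv2.imread('pics/side0.png')
for t in strips(im,0.02): print(t)
t=lambda u:np.array(u)/4.8+(295,135)-.4
d=lambda u:np.array(u)/4+(250,185)-.4
def tri(a,b):
    A=[];B=[]
    for n,u in(('top',a),('side',b)):
        p=ray(n,u,.0);q=ray(n,u,.1);e=(q-p)/np.linalg.norm(q-p);M=np.eye(3)-np.outer(e,e);A.append(M);B.append(M@p)
    return np.linalg.lstsq(np.vstack(A),np.hstack(B),rcond=None)[0]
print('pivot',tri(t((550,115)),d((315,378))));print('fixed',tri(t((81,170)),d((505,78))))
def dark(im,roi,th):
    x0,y0,x1,y1=roi;m=(im[y0:y1,x0:x1].max(2)<th).astype(np.uint8)
    n,l,st,c=cv2.connectedComponentsWithStats(m)
    for i in range(1,n):
        if st[i,4]>12: print(roi,st[i].tolist(),(c[i]+(x0,y0)).round(1))
dark(im,(380,150,402,170),42); dark(s,(325,245,360,275),38); dark(im,(438,158,455,175),45)
E
```

```text
(101.0, [240.5, 197.1], [389.5, 235.2], [53.8, 21.6], 84.0)
(104.5, [249.7, 167.7], [482.1, 209.5], [52.6, 22.2], 89.3)
(100.5, [255.8, 153.8], [525.6, 189.9], [53.6, 23.0], 83.4)
pivot [ 0.48977487 -0.27295498  0.07193495]
fixed [0.46500042 0.01881876 0.04825888]
(380, 150, 402, 170) [6, 5, 9, 11, 62] [390.4 160.1]
(325, 245, 360, 275) [8, 8, 14, 15, 153] [339.1 260.7]
(438, 158, 455, 175) [4, 5, 7, 7, 28] [444.9 166.1]
```

Call:
{"api": "jog_arm", "payload": {
  "deltas": [0,0,-42,323,334,-60,0.45,0,0,-42,323,334,-60,0.45,0,0,-42,323,334,-60,0.45,0,0,-42,323,334,-60,0.45,0,0,-42,323,334,-60,0.45,0,0,-42,323,334,-60,0.45,0,0,-42,323,334,-60,0.45,0,0,-42,323,334,-60,0.45,0,0,-42,323,334,-60,0.45,0,0,-42,323,334,-60,0.45,0,0,-42,323,334,-60,0.45,0,0,-42,323,334,-60,0.45,0,0,-42,323,334,-60,0.45,0,0,-42,323,334,-60,0.45]
}}

```text
clock: 1.5
position: [0.4838, -0.2189, 0.1824]
ee_rot: [0.0, 0.975, -0.223, -0.0]
contact_force: [0.2, -0.3, -0.6]
width: 0.0385
gripper_force: 0.0
```

Call:
{"api": "jog_arm", "payload": {
  "deltas": [0,0,0,1,2,-50,0.45,0,0,0,1,2,-67,0.45,0,0,0,1,2,-67,0.45]
}}

```text
clock: 1.8
position: [0.4829, -0.2156, 0.1129]
ee_rot: [-0.001, 0.975, -0.223, -0.003]
contact_force: [-0.4, -0.6, 0.1]
width: 0.0384
gripper_force: 0.0
```

```bash
python3 - <<'E'
from h import *
s=shot('side','s1.png')
cv2.imwrite('pics/c3.png',cv2.resize(s[190:320,270:400],None,fx=4.5,fy=4.5,interpolation=cv2.INTER_CUBIC))
E
```

```text
(no output)
```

View pics/c3.png

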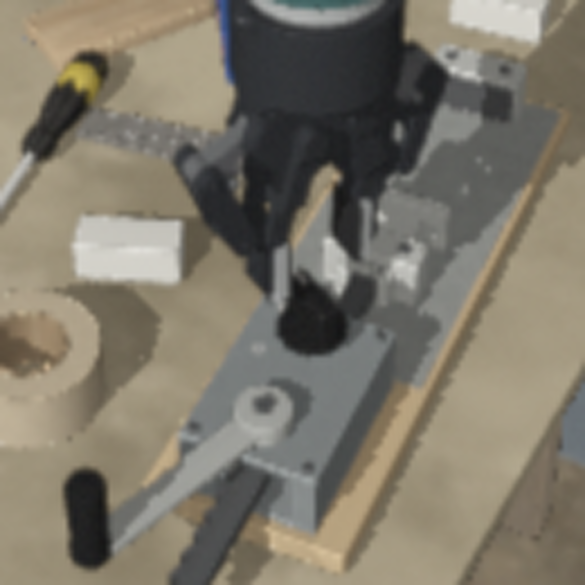

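The fingers at crop x 280 and 350 straddle the knob at (312,315), so I descend and grip.

Call:
{"api": "jog_arm", "payload": {
  "deltas": [0,0,0,1,-1,-15,0.45,0,0,0,1,-1,-29,0.45,0,0,0,1,-1,-29,0.45,0,0,0,1,-1,-29,0,0,0,0,1,-1,-29,0,0,0,0,1,-1,-29,0,0,0,0,1,-1,-29,0,0,0,0,1,-1,-29,0],
  "grip_force": 40
}}

```text
clock: 2.65
position: [0.4874, -0.2184, 0.0878]
ee_rot: [0.001, 0.975, -0.222, 0.001]
contact_force: [-1.9, -4.0, 6.2]
width: 0.0116
gripper_force: 43.0
```

Call:
{"api": "jog_arm", "payload": {
  "deltas": [0,0,0,0,0,-5,0,0,0,0,0,0,-10,0,0,0,0,0,0,-10,0]
}}

```text
clock: 2.95
position: [0.4878, -0.2186, 0.0796]
ee_rot: [0.002, 0.975, -0.222, 0.002]
contact_force: [-4.0, -2.2, 17.5]
width: 0.0119
gripper_force: 45.0
```

Call:
{"api": "jog_arm", "payload": {
  "deltas": [0,0,8,0,0,0,0,0,0,16,0,0,0,0,0,0,24,0,0,0,0,0,0,32,0,0,0,0,0,0,40,0,0,0,0,0,0,48,0,0,0,0,0,0,56,0,0,0,0,0,0,64,0,0,0,0,0,0,68,0,0,0,0,0,0,68,0,0,0,0]
}}

```text
clock: 3.95
position: [0.4872, -0.2161, 0.0795]
ee_rot: [0.0, 0.933, 0.36, 0.001]
contact_force: [-3.2, 3.5, 20.2]
width: 0.0118
gripper_force: 50.9
```

Call:
{"api": "jog_arm", "payload": {
  "deltas": [0,0,0,0,0,4,0,0,0,0,0,0,8,0,0,0,0,0,0,8,0.4,0,0,0,0,0,8,0.4,0,0,0,0,0,30,0.4,0,0,0,0,0,80,0.5,0,0,0,-60,30,130,1,0,0,0,-110,60,180,1,0,0,0,-160,60,200,1,0,0,0,-160,60,200,1,0,0,0,-160,60,200,1]
}}

```text
clock: 5.05
position: [0.3239, -0.1556, 0.2785]
ee_rot: [0.001, 0.933, 0.361, 0.001]
contact_force: [0.6, -0.2, -0.8]
width: 0.0852
gripper_force: 0.0
```

```bash
python3 - <<'E'
from h import *
s=shot('side','s2.png');t=shot('top','t2.png')
a=cv2.resize(s[185:330,250:410],None,fx=3.6,fy=3.6,interpolation=cv2.INTER_CUBIC)
cv2.imwrite('pics/c4.png',a)
b=t[135:215,230:460]; cv2.imwrite('pics/c5.png',cv2.resize(b,None,fx=3.45,fy=3.45,interpolation=cv2.INTER_CUBIC))
for q in strips(t,0.02): print(q)
E
```

```text
(73.5, [240.4, 197.0], [389.8, 236.7], [49.2, 18.6], 89.3)
(103.0, [249.9, 167.9], [482.1, 209.5], [52.6, 22.2], 89.3)
(100.0, [256.0, 153.9], [525.1, 190.6], [54.8, 22.6], 82.7)
```

View pics/c4.png

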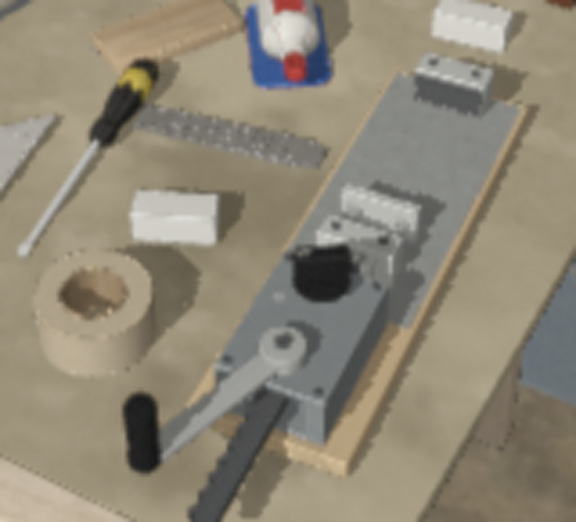

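View pics/c5.png

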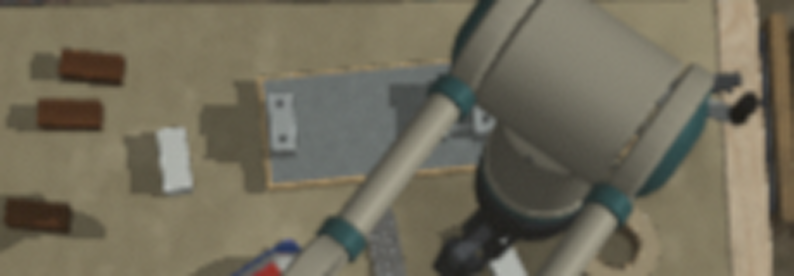

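The jaw has sprung open and the knob bar has turned. The strips are still in place at top-crop (92,67), (70,114) and (38,214).

Call:
{"api": "jog_arm", "payload": {
  "deltas": [0,0,131,201,345,-100,1,0,0,131,201,345,-100,1,0,0,131,201,345,-100,1,0,0,131,201,345,-100,1,0,0,131,201,345,-100,1,0,0,131,201,345,-100,1,0,0,131,201,345,-100,1,0,0,131,201,345,-100,1,0,0,131,201,345,-100,1,0,0,131,201,345,-100,1,0,0,131,201,345,-100,1,0,0,131,201,345,-100,1,0,0,131,201,345,-100,1,0,0,131,201,345,-140,1,0,0,131,201,345,-180,1,0,0,131,201,345,-200,1,0,0,131,201,345,-200,1,0,0,131,201,345,-200,1,0,0,131,201,345,-200,1]
}}

```text
clock: 7.05
position: [0.529, 0.1887, 0.0769]
ee_rot: [0.001, 0.059, 0.998, 0.0]
contact_force: [-0.0, 0.3, 0.1]
width: 0.0859
gripper_force: 0.0
```

```bash
python3 - <<'E'
from h import *
s=shot('side','s3.png')
cv2.imwrite('pics/c6.png',cv2.resize(s[130:220,340:460],None,fx=5,fy=5,interpolation=cv2.INTER_CUBIC))
E
```

```text
(no output)
```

View pics/c6.png

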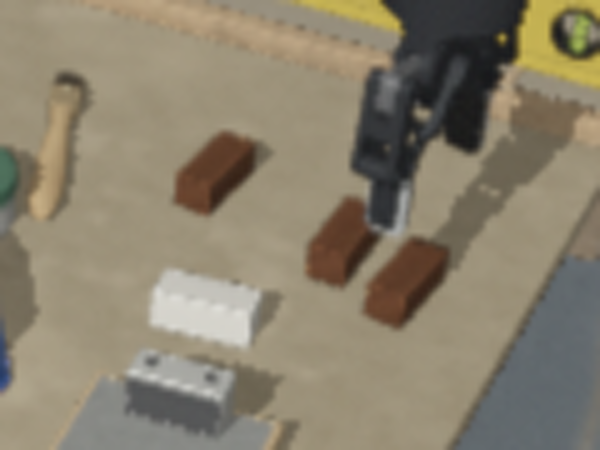

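The fingers hang above strip A at crop (407,283). I'll cross-check the strips from the side view.

```bash
cat >> h.py <<'E'
def sstrips(im,z=.012,roi=(330,110,470,240)):
    x0,y0,x1,y1=roi; h=cv2.cvtColor(im,cv2.COLOR_BGR2HSV)[y0:y1,x0:x1]
    m=((h[...,0]<18)&(h[...,1]>125)&(h[...,2]<125)&(h[...,2]>30)).astype(np.uint8)
    n,l,st,c=cv2.connectedComponentsWithStats(m)
    for i in range(1,n):
        if st[i,4]>40: print('side',st[i].tolist(),ray('side',c[i]+(x0,y0),z).round(4))
E
python3 - <<'E'
from h import *
sstrips(cv2.imread('pics/s3.png'));sstrips(cv2.imread('pics/side0.png'))
E
```

```text
side [46, 47, 14, 15, 131] [0.3902 0.2377 0.012 ]
side [72, 60, 13, 17, 121] [0.4818 0.2066 0.012 ]
side [83, 68, 16, 17, 147] [0.5265 0.192  0.012 ]
side [46, 47, 14, 15, 130] [0.3902 0.238  0.012 ]
side [72, 60, 14, 16, 137] [0.4822 0.2108 0.012 ]
side [84, 68, 15, 17, 148] [0.5266 0.1925 0.012 ]
```

Call:
{"api": "jog_arm", "payload": {
  "deltas": [0,0,0,-3,2,-30,1,0,0,0,-3,2,-50,1,0,0,0,-3,2,-60,1,0,0,0,-3,2,-60,0,0,0,0,-3,2,-60,0,0,0,0,-3,2,-60,0,0,0,0,-3,2,-60,0,0,0,0,-3,2,-60,0],
  "grip_force": 50
}}

```text
clock: 7.9
position: [0.5259, 0.1904, 0.0178]
ee_rot: [0.002, 0.058, 0.998, 0.001]
contact_force: [0.2, -0.5, 5.3]
width: 0.0551
gripper_force: 54.3
```

Call:
{"api": "jog_arm", "payload": {
  "deltas": [0,0,0,0,0,45,0,0,0,0,0,0,90,0,0,0,-78,-59,-198,90,0,0,0,-78,-59,-198,90,0,0,0,-78,-59,-198,90,0,0,0,-78,-59,-198,90,0,0,0,-78,-59,-198,90,0,0,0,-78,-59,-198,90,0,0,0,-78,-59,-198,90,0,0,0,-78,-59,-198,90,0,0,0,-78,-59,-198,90,0,0,0,-78,-59,-198,90,0,0,0,-78,-59,-198,90,0,0,0,-78,-59,-198,60,0,0,0,-78,-59,-198,60,0]
}}

```text
clock: 9.4
position: [0.463, -0.0074, 0.0742]
ee_rot: [-0.003, 0.673, 0.74, -0.002]
contact_force: [-0.8, -0.4, -0.3]
width: 0.0547
gripper_force: 53.7
```

```bash
python3 - <<'E'
from h import *
s=shot('side','s4.png');t=shot('top','t4.png')
a=cv2.resize(s[150:270,320:430],None,fx=4.5,fy=4.5,interpolation=cv2.INTER_CUBIC)
cv2.imwrite('pics/c7.png',a)
E
```

```text
(no output)
```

View pics/c7.png

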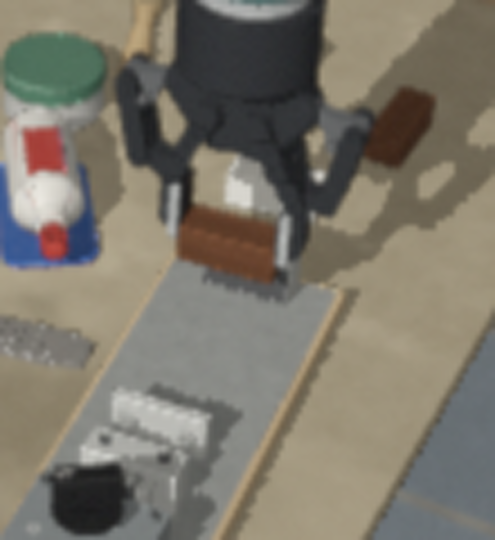

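Strip A is held square above the bed at crop (225,243), so I lower it.

Call:
{"api": "jog_arm", "payload": {
  "deltas": [0,0,0,0,0,-25,0,0,0,0,0,0,-36,0,0,0,0,0,0,-40,0,0,0,0,0,0,-40,0]
}}

```text
clock: 9.9
position: [0.4657, -0.0079, 0.0365]
ee_rot: [-0.0, 0.673, 0.739, -0.0]
contact_force: [0.3, -0.9, -0.4]
width: 0.0544
gripper_force: 53.7
```

Call:
{"api": "jog_arm", "payload": {
  "deltas": [0,0,0,0,0,-1,0,0,0,0,0,0,-1,0.8,0,0,0,0,0,-1,0.9,0,0,0,0,0,-1,0.9,0,0,0,0,0,40,0.9,0,0,0,0,0,90,1,0,0,83,16,216,90,1,0,0,83,16,216,90,1,0,0,83,16,216,90,1,0,0,83,16,216,90,1,0,0,83,16,216,90,1,0,0,83,16,216,90,1,0,0,83,16,216,90,1,0,0,83,16,216,90,1,0,0,83,16,216,90,1,0,0,83,16,216,90,1,0,0,83,16,216,60,1,0,0,83,16,216,60,1]
}}

```text
clock: 11.7
position: [0.479, 0.2074, 0.0939]
ee_rot: [-0.003, 0.015, 1.0, -0.001]
contact_force: [-2.1, 0.3, -0.4]
width: 0.0856
gripper_force: 0.0
```

```bash
cat > look.py <<'E'
import sys
from h import *
k=sys.argv[1]
s=shot('side','s%s.png'%k);t=shot('top','t%s.png'%k)
sstrips(s); print('bed:');sstrips(s,.03,(300,180,420,330))
for q in strips(t,0.02): print(q)
print(manip.get_state()['position'])
E
python3 look.py 5
```

```text
side [46, 47, 14, 15, 131] [0.3902 0.2377 0.012 ]
side [72, 60, 14, 17, 138] [0.4826 0.2104 0.012 ]
side [31, 99, 22, 15, 235] [0.4586 0.0123 0.012 ]
bed:
side [102, 0, 11, 7, 52] [0.4921 0.1658 0.03  ]
side [61, 29, 22, 15, 235] [ 0.4663 -0.0067  0.03  ]
(74.0, [320.4, 170.0], [471.3, -7.9], [51.1, 17.9], 6.3)
[0.48100652 0.20798563 0.09615795]
```

Call:
{"api": "jog_arm", "payload": {
  "deltas": [0,0,0,1,1,-40,1,0,0,0,1,1,-65,1,0,0,0,1,1,-78,1,0,0,0,1,1,-78,1,0,0,0,1,1,-78,0,0,0,0,1,1,-78,0,0,0,0,1,1,-78,0,0,0,0,1,1,-78,0,0,0,0,1,1,-78,0]
}}

```text
clock: 12.7
position: [0.484, 0.2095, 0.0201]
ee_rot: [0.002, 0.015, 1.0, 0.001]
contact_force: [-0.4, 0.4, 6.5]
width: 0.0545
gripper_force: 53.4
```

Call:
{"api": "jog_arm", "payload": {
  "deltas": [0,0,0,0,0,45,0,0,0,0,0,0,90,0,0,0,-83,-15,-243,90,0,0,0,-83,-15,-243,90,0,0,0,-83,-15,-243,90,0,0,0,-83,-15,-243,90,0,0,0,-83,-15,-243,90,0,0,0,-83,-15,-243,90,0,0,0,-83,-15,-243,90,0,0,0,-83,-15,-243,90,0,0,0,-83,-15,-243,90,0,0,0,-83,-15,-243,90,0,0,0,-83,-15,-243,90,0,0,0,-83,-15,-243,60,0,0,0,-83,-15,-243,40,0,0,0,-83,-15,-243,40,0,0,0,-83,-15,-243,40,0]
}}

```text
clock: 14.4
position: [0.4676, -0.0338, 0.0586]
ee_rot: [-0.0, 0.673, 0.74, -0.0]
contact_force: [-0.8, 0.2, 0.2]
width: 0.0544
gripper_force: 58.7
```

```bash
python3 look.py 6
```

```text
side [27, 98, 21, 16, 241] [0.4477 0.0098 0.012 ]
bed:
side [57, 28, 21, 16, 241] [ 0.4557 -0.0091  0.03  ]
[ 0.46845322 -0.0340275   0.05936762]
```

Call:
{"api": "jog_arm", "payload": {
  "deltas": [0,0,0,1,0,-12,0,0,0,0,1,0,-20,0,0,0,0,1,0,-20,0,0,0,0,1,0,-20,0]
}}

```text
clock: 14.9
position: [0.4686, -0.0339, 0.0386]
ee_rot: [0.0, 0.673, 0.739, 0.0]
contact_force: [0.1, 0.5, -0.2]
width: 0.0542
gripper_force: 58.7
```

Call:
{"api": "jog_arm", "payload": {
  "deltas": [0,0,0,0,0,-1,0,0,0,0,0,0,-1,0.8,0,0,0,0,0,-1,0.9,0,0,0,0,0,-1,0.9,0,0,0,0,0,40,0.9,0,0,0,0,0,90,1,0,0,78,-79,271,90,1,0,0,78,-79,271,90,1,0,0,78,-79,271,90,1,0,0,78,-79,271,90,1,0,0,78,-79,271,90,1,0,0,78,-79,271,90,1,0,0,78,-79,271,90,1,0,0,78,-79,271,90,1,0,0,78,-79,271,90,1,0,0,78,-79,271,90,1,0,0,78,-79,271,60,1,0,0,78,-79,271,60,1]
}}

```text
clock: 16.7
position: [0.3872, 0.236, 0.0961]
ee_rot: [-0.003, 0.06, 0.998, -0.001]
contact_force: [-1.0, -0.5, -0.2]
width: 0.0855
gripper_force: 0.0
```

```bash
python3 look.py 7; python3 - <<'E'
from h import *
a=cv2.imread('pics/s7.png');cv2.imwrite('pics/c8.png',cv2.resize(a[120:290,300:450],None,fx=3.5,fy=3.5,interpolation=cv2.INTER_CUBIC))
E
```

```text
side [46, 47, 14, 15, 132] [0.3903 0.2377 0.012 ]
side [27, 98, 26, 22, 389] [0.4596 0.     0.012 ]
bed:
side [57, 28, 26, 22, 389] [ 0.4673 -0.0187  0.03  ]
(200.0, [324.0, 170.0], [471.7, -19.5], [53.6, 42.8], 5.8)
[0.38909153 0.23679533 0.09815177]
```

View pics/c8.png

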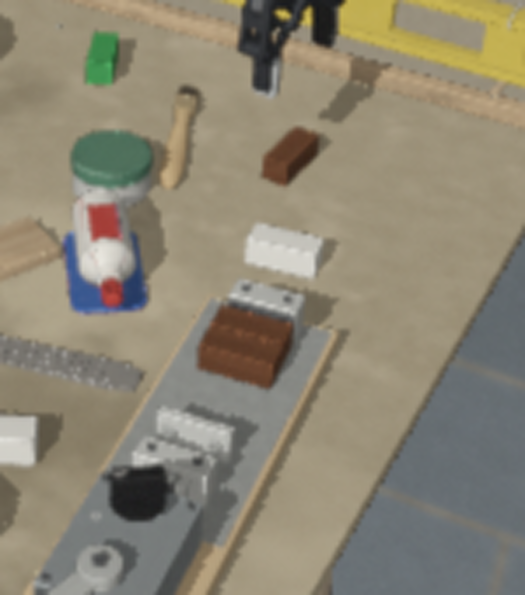

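Two strips lie square by the fixed jaw at crop (248,345). Strip C at (292,155) has not moved, so I grasp it.

Call:
{"api": "jog_arm", "payload": {
  "deltas": [0,0,0,1,0,-40,1,0,0,0,1,0,-65,1,0,0,0,1,0,-79,1,0,0,0,1,0,-79,1,0,0,0,1,0,-79,0,0,0,0,1,0,-79,0,0,0,0,1,0,-79,0,0,0,0,1,0,-79,0,0,0,0,1,0,-79,0]
}}

```text
clock: 17.7
position: [0.3919, 0.2376, 0.021]
ee_rot: [0.002, 0.058, 0.998, 0.001]
contact_force: [0.8, 0.2, 6.3]
width: 0.0543
gripper_force: 53.1
```

Call:
{"api": "jog_arm", "payload": {
  "deltas": [0,0,0,0,0,45,0,0,0,0,0,0,90,0,0,0,-78,80,-298,90,0,0,0,-78,80,-298,90,0,0,0,-78,80,-298,90,0,0,0,-78,80,-298,90,0,0,0,-78,80,-298,90,0,0,0,-78,80,-298,90,0,0,0,-78,80,-298,90,0,0,0,-78,80,-298,90,0,0,0,-78,80,-298,90,0,0,0,-78,80,-298,90,0,0,0,-78,80,-298,90,0,0,0,-78,80,-298,90,0,0,0,-78,80,-298,60,0,0,0,-78,80,-298,42,0,0,0,-78,80,-298,42,0,0,0,-78,80,-298,42,0]
}}

```text
clock: 19.5
position: [0.4707, -0.0607, 0.0615]
ee_rot: [-0.0, 0.673, 0.74, -0.0]
contact_force: [0.4, 0.1, -0.2]
width: 0.0546
gripper_force: 53.4
```

```bash
python3 look.py 8
```

```text
side [23, 98, 24, 22, 337] [ 0.4494 -0.0077  0.012 ]
bed:
side [53, 28, 24, 22, 337] [ 0.4573 -0.0263  0.03  ]
[ 0.47150563 -0.06102328  0.0623022 ]
```

Call:
{"api": "jog_arm", "payload": {
  "deltas": [0,0,0,0,0,-12,0,0,0,0,0,0,-22,0,0,0,0,0,0,-23,0,0,0,0,0,0,-23,0,0,0,0,0,0,-23,0.8,0,0,0,0,0,-23,0.9,0,0,0,0,0,-23,0.9,0,0,0,0,0,20,0.9,0,0,0,0,0,70,1,0,0,0,-100,0,120,1,0,0,0,-150,20,160,1,0,0,0,-150,20,160,1,0,0,0,-150,20,160,1]
}}

```text
clock: 20.9
position: [0.3176, -0.0401, 0.2226]
ee_rot: [0.0, 0.674, 0.739, 0.0]
contact_force: [-0.2, -0.5, 0.4]
width: 0.0859
gripper_force: 0.0
```

```bash
python3 look.py 9; python3 - <<'E'
from h import *
a=cv2.imread('pics/s9.png');cv2.imwrite('pics/c9.png',cv2.resize(a[180:330,270:420],None,fx=3.8,fy=3.8,interpolation=cv2.INTER_CUBIC))
E
```

```text
side [23, 98, 30, 29, 570] [ 0.4609 -0.0148  0.012 ]
bed:
side [53, 28, 30, 29, 570] [ 0.4686 -0.0331  0.03  ]
[ 0.31852113 -0.04029527  0.22291421]
```

View pics/c9.png

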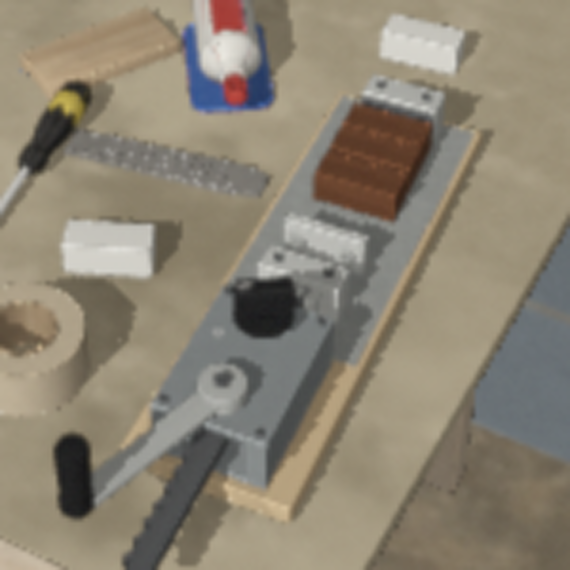

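Three strips lie square side by side at crop (375,160). Next I turn the knob back to hold.

Call:
{"api": "jog_arm", "payload": {
  "deltas": [0,0,-59,169,-177,-60,0.45,0,0,-59,169,-177,-60,0.45,0,0,-59,169,-177,-60,0.45,0,0,-59,169,-177,-60,0.45,0,0,-59,169,-177,-60,0.45,0,0,-59,169,-177,-60,0.45,0,0,-59,169,-177,-60,0.45,0,0,-59,169,-177,-60,0.45,0,0,-59,169,-177,-60,0.45,0,0,-59,169,-177,-60,0.45,0,0,-59,169,-177,-60,0.45,0,0,-59,169,-177,-90,0.45,0,0,-59,169,-177,-110,0.45,0,0,-59,169,-177,-110,0.45,0,0,-59,169,-177,-110,0.45]
}}

```text
clock: 22.5
position: [0.4897, -0.2178, 0.1117]
ee_rot: [0.0, 0.95, 0.312, 0.0]
contact_force: [-0.5, 0.1, -0.1]
width: 0.0386
gripper_force: 0.0
```

Call:
{"api": "jog_arm", "payload": {
  "deltas": [0,0,0,-2,1,-13,0.45,0,0,0,-2,1,-25,0.45,0,0,0,-2,1,-25,0.45,0,0,0,-2,1,-25,0,0,0,0,-2,1,-25,0,0,0,0,-2,1,-25,0,0,0,0,-2,1,-25,0,0,0,0,-2,1,-30,0,0,0,0,-2,1,-36,0,0,0,0,-2,1,-36,0],
  "grip_force": 50
}}

```text
clock: 23.5
position: [0.4877, -0.2164, 0.0789]
ee_rot: [0.0, 0.95, 0.312, 0.001]
contact_force: [-6.7, 6.4, 27.0]
width: 0.0121
gripper_force: 54.6
```

Call:
{"api": "jog_arm", "payload": {
  "deltas": [0,0,-8,0,0,0,0,0,0,-16,0,0,0,0,0,0,-24,0,0,0,0,0,0,-32,0,0,0,0,0,0,-40,0,0,0,0,0,0,-48,0,0,0,0,0,0,-56,0,0,0,0,0,0,-64,0,0,0,0,0,0,-67,0,0,0,0,0,0,-67,0,0,0,0]
}}

```text
clock: 24.5
position: [0.4877, -0.2189, 0.0789]
ee_rot: [0.002, 0.965, -0.263, 0.001]
contact_force: [-6.8, 0.3, 23.5]
width: 0.0113
gripper_force: 54.3
```

Call:
{"api": "jog_arm", "payload": {
  "deltas": [0,0,0,0,0,4,0,0,0,0,0,0,9,0,0,0,0,0,0,9,0.4,0,0,0,0,0,9,0.4,0,0,0,0,0,30,0.4,0,0,0,0,0,70,0.4,0,0,0,-60,0,100,0.4,0,0,0,-110,0,130,0.4,0,0,0,-110,0,130,0.4]
}}

```text
clock: 25.4
position: [0.3754, -0.2167, 0.2065]
ee_rot: [0.001, 0.964, -0.265, 0.0]
contact_force: [0.8, -0.7, 0.1]
width: 0.0341
gripper_force: 0.0
```

```bash
python3 look.py 10; python3 - <<'E'
from h import *
a=cv2.imread('pics/s10.png');cv2.imwrite('pics/c10.png',cv2.resize(a[180:330,270:420],None,fx=3.8,fy=3.8,interpolation=cv2.INTER_CUBIC))
E
```

```text
side [23, 99, 30, 28, 556] [ 0.4614 -0.0155  0.012 ]
bed:
side [53, 29, 30, 28, 556] [ 0.469  -0.0338  0.03  ]
(327.0, [329.1, 169.4], [473.1, -35.5], [52.7, 68.2], 5.1)
[ 0.3760619  -0.2171409   0.20684802]
```

View pics/c10.png

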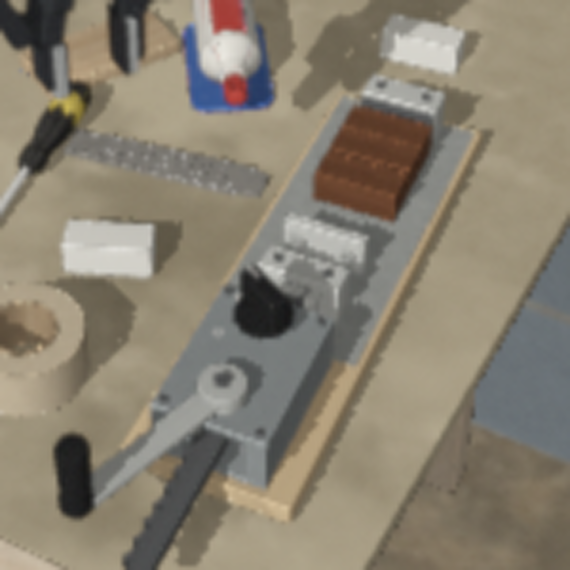

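The knob bar is back at hold, same look as the start. Now the lever.

Call:
{"api": "jog_arm", "payload": {
  "deltas": [0,0,-54,85,-157,0,0.5,0,0,-54,85,-157,0,0.5,0,0,-54,85,-157,0,0.5,0,0,-54,85,-157,0,0.5,0,0,-54,85,-157,0,0.5,0,0,-54,85,-157,0,0.5,0,0,-54,85,-157,0,0.5,0,0,-54,85,-157,0,0.5,0,0,-54,85,-157,-50,0.5,0,0,-54,85,-157,-80,0.5,0,0,-54,85,-157,-80,0.5,0,0,-54,85,-157,-80,0.5]
}}

```text
clock: 26.7
position: [0.4631, -0.374, 0.125]
ee_rot: [-0.0, 0.739, -0.673, -0.0]
contact_force: [0.4, -0.8, 0.8]
width: 0.043
gripper_force: 0.0
```

```bash
python3 - <<'E'
from h import *
a=shot('side','s11.png');cv2.imwrite('pics/c11.png',cv2.resize(a[220:350,240:370],None,fx=4.5,fy=4.5,interpolation=cv2.INTER_CUBIC))
E
```

```text
(no output)
```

View pics/c11.png

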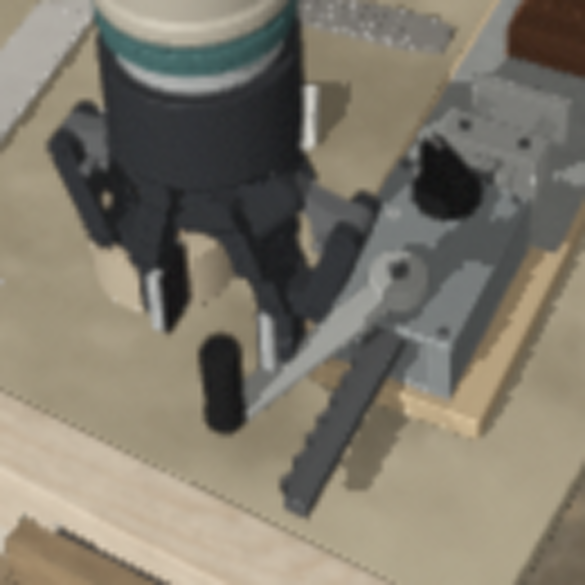

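The fingers at crop x 165 and 270 straddle the handle at x 220, so I descend and cage it.

Call:
{"api": "jog_arm", "payload": {
  "deltas": [0,0,0,-2,0,-20,0.5,0,0,0,-2,0,-37,0.5,0,0,0,-2,0,-37,0.26,0,0,0,-2,0,-37,0.26,0,0,0,-2,0,-37,0.26,0,0,0,-5,1,-37,0.26,0,0,0,-8,2,-37,0.26,0,0,0,-8,2,-37,0.26],
  "grip_force": 30
}}

```text
clock: 27.55
position: [0.4547, -0.372, 0.089]
ee_rot: [-0.0, 0.739, -0.674, 0.001]
contact_force: [0.5, -1.2, -0.3]
width: 0.0223
gripper_force: 0.4
```

Call:
{"api": "jog_arm", "payload": {
  "deltas": [0,0,0,-2,0,0,0.26,0,0,0,-4,1,0,0.26,0,0,0,-4,1,0,0.26]
}}

```text
clock: 27.85
position: [0.4544, -0.3721, 0.089]
ee_rot: [-0.002, 0.739, -0.674, 0.004]
contact_force: [10.3, -1.0, -2.4]
width: 0.0219
gripper_force: 4.7
```

Call:
{"api": "jog_arm", "payload": {
  "deltas": [0,0,0,15,-4,0,0.26,0,0,0,29,-7,0,0.26,0,0,0,50,-8,0,0.26,0,0,0,70,-4,0,0.26,0,0,0,82,0,0,0.26,0,0,0,90,3,0,0.26,0,0,0,94,5,0,0.26,0,0,0,94,5,0,0.26]
}}

```text
clock: 28.65
position: [0.5408, -0.3676, 0.0878]
ee_rot: [0.004, 0.74, -0.673, -0.002]
contact_force: [-10.3, -6.6, 0.4]
width: 0.0222
gripper_force: 5.1
```

Call:
{"api": "jog_arm", "payload": {
  "deltas": [0,0,0,-12,-5,0,0.26,0,0,0,-30,-10,0,0.26,0,0,0,-50,-13,0,0.26,0,0,0,-70,-11,0,0.26,0,0,0,-86,-7,0,0.26,0,0,0,-94,-5,0,0.26,0,0,0,-94,-5,0,0.26,0,0,0,-79,-9,0,0.26,0,0,0,-65,-12,0,0.26,0,0,0,-44,-13,0,0.26,0,0,0,-24,-9,0,0.26,0,0,0,-12,-5,0,0.26,0,0,0,-4,-2,0,0.26,0,0,0,0,0,0,0.26,0,0,0,0,0,0,0.26]
}}

```text
clock: 30.15
position: [0.5408, -0.3675, 0.088]
ee_rot: [0.004, 0.74, -0.673, -0.002]
contact_force: [-10.4, -7.4, 2.2]
width: 0.0223
gripper_force: 5.3
```

```bash
cat > jaw.py <<'E'
import sys
from h import *
s=shot('side','j%s.png'%sys.argv[1])
# brightness profile along clamp midline at plate-top height
o=np.array([.4875-.0084,-.2173+.0926]);th=.09
def prof(im):
    r=[]
    for y in range(-70,140,2):
        v=[]
        for x in (-15,-10,0,10,15):
            p=o+[np.cos(th)*x/1e3-np.sin(th)*y/1e3,np.sin(th)*x/1e3+np.cos(th)*y/1e3]
            u=proj('side',[p[0],p[1],.047]); v.append(cv2.getRectSubPix(im,(1,1),(float(u[0]),float(u[1])))[0,0].astype(int))
        m=np.median(v,0); r.append('B' if m[2]-m[0]>25 and m[2]<140 else ('#' if m.mean()>150 else '.'))
    return ''.join(r)
for f in ('s10.png','j%s.png'%sys.argv[1]): print(prof(cv2.imread('pics/'+f)))
E
python3 jaw.py 2
```

```text
.......................#....############.........BBBBBBBBBBBBBBBBBBBBBBBBBBBBBBBBBBBBBBBBBBBBBBBB.....###
..........................#####..........############.BBBBBBBBBBBBBBBBBBBBBBBBBBBBBBBBBBBBBBBBBB......###
```

Call:
{"api": "jog_arm", "payload": {
  "deltas": [0,0,0,-12,-5,0,0.26,0,0,0,-30,-10,0,0.26,0,0,0,-50,-13,0,0.26,0,0,0,-70,-11,0,0.26,0,0,0,-86,-7,0,0.26,0,0,0,-94,-5,0,0.26,0,0,0,-94,-5,0,0.26,0,0,0,-79,-9,0,0.26,0,0,0,-65,-12,0,0.26,0,0,0,-44,-13,0,0.26,0,0,0,-24,-9,0,0.26,0,0,0,-12,-5,0,0.26,0,0,0,-4,-2,0,0.26,0,0,0,0,0,0,0.26,0,0,0,0,0,0,0.26]
}}

```text
clock: 31.7
position: [0.5408, -0.3675, 0.0879]
ee_rot: [0.004, 0.74, -0.673, -0.002]
contact_force: [-10.2, -6.5, 1.3]
width: 0.0223
gripper_force: 5.3
```

Call:
{"api": "jog_arm", "payload": {
  "deltas": [0,0,0,-12,-5,0,0.26,0,0,0,-30,-10,0,0.26,0,0,0,-50,-13,0,0.26,0,0,0,-70,-11,0,0.26,0,0,0,-86,-7,0,0.26,0,0,0,-94,-5,0,0.26,0,0,0,-94,-5,0,0.26,0,0,0,-79,-9,0,0.26,0,0,0,-65,-12,0,0.26,0,0,0,-44,-13,0,0.26,0,0,0,-24,-9,0,0.26,0,0,0,-12,-5,0,0.26,0,0,0,-4,-2,0,0.26,0,0,0,0,0,0,0.26,0,0,0,0,0,0,0.26]
}}

```text
clock: 33.2
position: [0.5408, -0.3675, 0.088]
ee_rot: [0.004, 0.74, -0.673, -0.002]
contact_force: [-10.5, -6.7, 1.2]
width: 0.0222
gripper_force: 5.3
```

```bash
python3 jaw.py 4
```

```text
.......................#....############.........BBBBBBBBBBBBBBBBBBBBBBBBBBBBBBBBBBBBBBBBBBBBBBBB.....###
.....................................########.###....###########..BBBBBBBBBBBBBBBBBBBBBBBBBBBBBBBB....###
```

Call:
{"api": "jog_arm", "payload": {
  "deltas": [0,0,0,-12,-5,0,0.26,0,0,0,-30,-10,0,0.26,0,0,0,-50,-13,0,0.26,0,0,0,-70,-11,0,0.26,0,0,0,-86,-7,0,0.26,0,0,0,-94,-5,0,0.26,0,0,0,-94,-5,0,0.26,0,0,0,-79,-9,0,0.26,0,0,0,-65,-12,0,0.26]
}}

```text
clock: 34.15
position: [0.4781, -0.378, 0.0886]
ee_rot: [0.001, 0.739, -0.674, -0.001]
contact_force: [-5.0, -2.4, 2.2]
width: 0.0222
gripper_force: 2.1
```

Call:
{"api": "jog_arm", "payload": {
  "deltas": [0,0,0,10,-2,0,0.26,0,0,0,21,-1,0,0.26]
}}

```text
clock: 34.35
position: [0.5002, -0.3797, 0.0883]
ee_rot: [0.001, 0.739, -0.673, -0.0]
contact_force: [-4.0, -3.6, 1.1]
width: 0.0221
gripper_force: 2.5
```

Call:
{"api": "jog_arm", "payload": {
  "deltas": [0,0,0,10,2,0,0.26,0,0,0,20,4,0,0.26,0,0,0,28,7,0,0.26]
}}

```text
clock: 34.65
position: [0.5282, -0.3728, 0.088]
ee_rot: [0.001, 0.739, -0.673, -0.0]
contact_force: [-3.2, -4.2, 0.1]
width: 0.0222
gripper_force: 2.5
```

Call:
{"api": "jog_arm", "payload": {
  "deltas": [0,0,0,8,3,0,0.26,0,0,0,16,5,0,0.26,0,0,0,16,5,0,0.26]
}}

```text
clock: 34.95
position: [0.5409, -0.3676, 0.0878]
ee_rot: [0.004, 0.74, -0.673, -0.003]
contact_force: [-11.2, -3.9, 4.3]
width: 0.0223
gripper_force: 5.9
```

```bash
python3 jaw.py 5;  python3 - <<'E'
from h import *
a=cv2.imread('pics/j5.png');b=cv2.imread('pics/j4.png')
f=lambda a:cv2.resize(a[195:285,320:400],None,fx=5,fy=5,interpolation=cv2.INTER_CUBIC)
cv2.imwrite('pics/c12.png',np.hstack([f(b),f(a)]))
E
```

```text
.......................#....############.........BBBBBBBBBBBBBBBBBBBBBBBBBBBBBBBBBBBBBBBBBBBBBBBB.....###
.......................................############..##..#########..BBBBBBBBBBBBBBBBBBBBBBBBBBBBBBBB..###
```

View pics/c12.png

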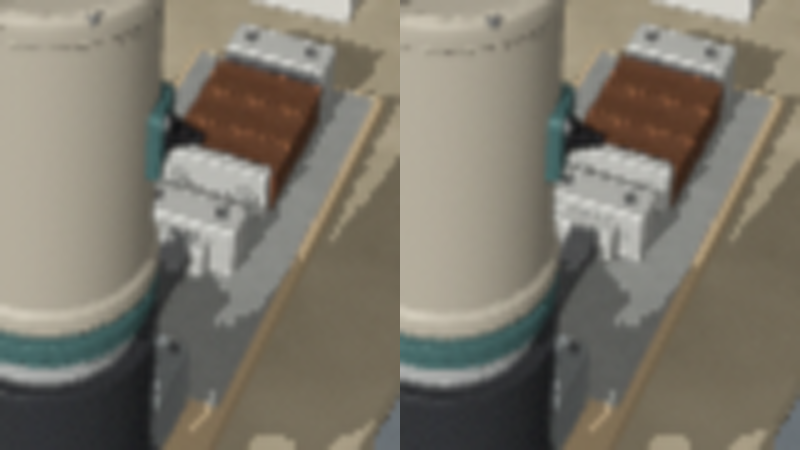

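The right half (after stroke 5) shows the jaw and strips moved up, with the stack against the fixed jaw. I'll quantify the jaw, plate and strip shifts numerically.

```bash
python3 - <<'E'
from h import *
a=cv2.imread('pics/j4.png');b=cv2.imread('pics/j5.png')
o=np.array([.4791,-.1247]);th=.09
def W(x,y,z): return [o[0]+(np.cos(th)*x-np.sin(th)*y)/1e3,o[1]+(np.sin(th)*x+np.cos(th)*y)/1e3,z/1e3]
print('12mm px',proj('side',W(15,12,47))-proj('side',W(15,0,47)))
U=4
g=lambda im:cv2.resize(im,None,fx=U,fy=U,interpolation=cv2.INTER_CUBIC)
A,B=g(a),g(b)
# crop px/5+(320,195)
for n,(x0,y0,x1,y1) in dict(jaw=(195,190,250,285),plate=(225,150,285,200),strip=(270,80,330,200),fixed=(290,25,345,80)).items():
    q=[int((v/5+c)*U) for v,c in((x0,320),(y0,195),(x1,320),(y1,195))]
    t=A[q[1]:q[3],q[0]:q[2]];m=30;R=B[q[1]-m:q[3]+m,q[0]-m:q[2]+m]
    r=cv2.matchTemplate(R,t,cv2.TM_CCOEFF_NORMED);_,v,_,l=cv2.minMaxLoc(r)
    print(n,round(v,3),(np.array(l)-m)/U)
for y in (80,): print()
for n in ('j4','j5'):
    im=cv2.imread('pics/%s.png'%n)
    sstrips(im,.03,(320,195,400,285))
E
```

```text
12mm px [ 1.8286483 -3.3536522]
jaw 0.933 [ 1.75 -3.  ]
plate 0.981 [ 0.5 -1. ]
strip 0.99 [ 0.25 -0.5 ]
fixed 0.995 [0. 0.]

side [38, 13, 26, 25, 363] [ 0.4684 -0.0148  0.03  ]
side [37, 12, 27, 25, 363] [ 0.4677 -0.0125  0.03  ]
```

The jaw moved 12 mm while the plate moved only about 4 mm, so the plate is squeezed back. I'll retreat.

Call:
{"api": "jog_arm", "payload": {
  "deltas": [0,0,0,-4,-2,0,0.26,0,0,0,-4,-2,0,0.5,0,0,0,-4,-2,0,0.5,0,0,0,-4,-2,0,0.5,0,0,0,-4,-2,40,0.5,0,0,0,-4,-2,90,0.5,0,0,0,-104,-52,140,0.5,0,0,0,-204,-102,150,0.5,0,0,0,-204,-102,150,0.5,0,0,0,-204,-102,150,0.5,0,0,0,-204,-102,150,0.5,0,0,0,-204,-102,150,0.5]
}}

```text
clock: 36.2
position: [0.3389, -0.4714, 0.2403]
ee_rot: [0.001, 0.738, -0.675, 0.002]
contact_force: [1.0, 0.3, 0.4]
width: 0.0426
gripper_force: 0.0
```

```bash
python3 jaw.py 6; python3 - <<'E'
from h import *
im=cv2.imread('pics/j6.png');sstrips(im,.03,(320,195,400,285))
s10=cv2.imread('pics/s10.png')
# knob + plate-jaw check: knob patch unchanged vs first picture (up, hold) 
s0=cv2.imread('pics/side0.png')
q=(328,248,352,272);t=cv2.resize(s0[q[1]:q[3],q[0]:q[2]],None,fx=4,fy=4,interpolation=cv2.INTER_CUBIC)
R=cv2.resize(im[q[1]-5:q[3]+5,q[0]-5:q[2]+5],None,fx=4,fy=4,interpolation=cv2.INTER_CUBIC)
_,v,_,l=cv2.minMaxLoc(cv2.matchTemplate(R,t,cv2.TM_CCOEFF_NORMED));print('knob',v,(np.array(l)-20)/4)
T=shot('top','tj6.png')
for r in strips(T,.042): print(r)
print('tape',[cv2.absdiff(s0,im)[255:290,258:295].mean()])
E
```

```text
.......................#....############.........BBBBBBBBBBBBBBBBBBBBBBBBBBBBBBBBBBBBBBBBBBBBBBBB.....###
...............................###################..##..##########.BBBBBBBBBBBBBBBBBBBBBBBBBBBBBBBBB..###
side [37, 12, 27, 25, 362] [ 0.4672 -0.013   0.03  ]
knob 0.95096755027771 [-0.25 -0.25]
tape [np.float64(4.145431145431146)]
```

```bash
python3 -c "
from rig import manip
print(manip.sign_off())"
```

```text
the job is handed in; nothing more can be done
None
```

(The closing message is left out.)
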